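# Load an offcut under a rocking hold-down

### The arm

A 7-joint arm with a two-finger parallel gripper is mounted at the origin on a cart in front of the work surface, level with it; the furniture and walls round the work are solid. World frame = base frame: x ahead of the robot, y to its left, z up, the work surface at z = 0. Lengths are in mm, angles in rad, forces in N, time in s.
With the tool pointing down it reaches from about 425 to 875 mm from the base axis. Payload 9.9 kg.
Tool frame: the origin (TCP) lies on the centre line of the jaws, within the pads' length; the fingertips stand 25 mm ahead of it and the grasp point (between the pads) lies 6 mm ahead of it; z points along the fingers, y is the line along which they close (so a half turn about z gives the same grasp; the last joint's range is limited). The gripper opens to 85 mm and grips with 20 to 120 N. Pads are 22 mm wide; open, the fingers measure 114 mm over their backs; the gripper's body (76 mm by 85 mm) begins 54 mm behind the grasp point. The pads swing forward as they close: fully open they stand 13 mm farther back than shut.
Start: joints at [-1.223, 0.576, 0.025, 1.437, -0.015, 1.129, -0.057], TCP at [282.485, 613.051, 256.289] pointing down, gripper open.
Joint ranges: [-2.76, 2.76], [-0.34, 2.15], [-1.52, 1.57], [0.19, 2.46], [-1.09, 4.23], [0.17, 1.99], [-2.82, 2.82]. Speed limits (rad/s): [2.22, 2.22, 3.01, 3.01, 3.14, 3.14, 3.14].

### API

Orientations are given as a unit quaternion [x, y, z, w].
In Python, from workcell import status, optics, env gives the robot as it stands. The module is installed in compiled form; this text tells all that it offers.
- The arm moves only by the shell command python3 -m inch 'ROWS' [FORCE]. ROWS is JSON, a list of rows, each a list of 5 numbers: the finger opening in cm, from 0 to 8.54, then the shift along the tool's x, y, z in cm, then the turn about the tool's z in degrees. A call has 1 to 10 rows; each row is the pose to reach, as a shift and turn from the pose commanded when the call began, along the tool's axes at that moment; what a row does not reach only later rows make up. A row lasts 1/8 s, in which the tool goes at most 62.5 mm and 10.7 degrees, less where a joint would pass 70% of its speed; a pose out of reach is approached as far as the arm can. A call with a gripper value outside its range is refused whole. The fingers move at their own pace and stop on an object; FORCE is the grip in N (left out, the last holds). Time passes only in rows, so rows that repeat a pose let the fingers close. It gives the time, the measured TCP pose, the force, the opening and the grip force at its end, in the units of the state.
- status.observe(): the state, without advancing time (a new reading comes with each control period).
- optics.grab_frame(name): name is "scene" or "top" or "wrist"; returns the picture (384x512x3 uint8, red, green, blue); there is no depth.
- optics.camera_info(name): a dict with "mtx" (3x3 intrinsics, pixels), "world_to_cam" (4x4, takes a point from world to camera coordinates). Camera axes: x right, y down, z forward; pixel columns grow to the right and rows downward; lengths in mm; the calibration is good to about 2 mm. A picture is of the moment at which its call begins: read the wrist's pose just before it. camera_info takes no time and is no camera call; for the wrist camera it gives the pose at the moment of the call.
- env.job_done(): hands the job in; it is judged then, once.
The state is a dict: "t": time; "joint_pos": joint angles; "dq": joint speeds; "effort": joint torques, N m; "position": TCP position; "tcp_rot": TCP orientation; "ft_force": force on the tool from outside, world axes, zero at the start; "ft_torque": the same for the moment, N m; "width": finger opening in mm; "finger_force": force on a finger pad.
Only numpy, scipy, OpenCV 4.12 (cv2) and the standard library are available. Lean on these libraries where they do the work, as an engineer would, in place of code of your own. Each camera call takes 0.05 s, during which the arm holds its last target. There are 200 camera calls.

### The job

Press the thumb plate of the rocking hold-down fully down so that its padded nose tips up, then lay the long square-section offcut in the trough and slide it beneath the raised nose until its end meets the end stop. Finally press the nose down until its pad bears on the offcut, and let go. Leave the shorter, flatter offcut, the sanding block and the tape measure where they are.

Things in the scene. Friction and masses are not known exactly. Their poses are not given: they have to be found in the camera images.
- fixture: Wooden holding fixture fixed to the bench; origin: underside, below the rocker's pivot. Base 205 mm long (x), 12 mm thick, 62 mm wide (y), wider at the trough (-x). x points from the trough past the pivot to the thumb plate, y along the trough to the end stop, z up. The pivot is 70 mm above the origin, between steel cheeks 34 mm long (x), 54 mm over the bolt heads (y), 87 mm high.
- trough_seat (a point): Where the long offcut's centre lies when home, 28 mm above the bench; axes as the fixture; at x -78, y -45 mm from the pivot. Trough along y: floor 12 mm above the bench; walls 38 mm apart inside, 7 mm thick, 8 mm above the floor, from y -15 mm to the end stop (face at y +80 mm, 36 mm above the bench). The -y end is open: a seated offcut sticks out 65 mm there over the bench.
- rocker (a joint): Angle (rad) of the rocker, a wooden arm 24 mm wide, 14 thick, 166 long, lying along the fixture's x over the trough, 45 mm (y) beyond trough_seat. 0 level; positive: thumb plate down, nose up; limits -0.36 to 0.36. Stiff pivot: stays where left; about 2 N at an end moves it. The rubber dome under the nose meets a seated offcut at about 0.0, and clears it by 28 mm when fully up.
- thumb_plate_top (a point): Centre of the top of the ribbed steel thumb plate (36 x 34 mm) on the rocker's tail, 70 mm from the pivot along the arm, to be pressed from above; moves with the rocker: about 106 mm above the bench at -0.36 rad, 82 mm level, 57 mm fully down.
- nose_top (a point): Centre of the top of the rocker's nose, 75 mm from the pivot along the arm, just above the round rubber pad, to be pressed from above; 77 mm above the bench when level, 103 mm fully up.
- long_offcut_center (a point): Centre of the long square-section sawn offcut, 32 (x) x 160 (y) x 32 mm, about 90 g, lying on the bench; ends alike. Hold it from above about 35 mm off centre, on the half that stays at the trough's open end: there the gripper clears the raised nose and the walls. Lower it into the trough with its centre 60 mm or more short of home (-y), then slide it along +y.
- short_offcut: Bystander: shorter, flatter offcut 45 x 120 x 22 mm, long along y; origin at the centre of its underside. It may lie in either of the two places where the offcuts lie.
- rubbing_block: Bystander: sanding block 60 x 111 x 30 mm; origin at the centre of its underside.
- tape: Bystander: yellow tape measure 38 x 102 x 65 mm; origin at the centre of its underside.

How it is judged (in metres and radians):
On the way, in this order (a step that is already met when the one before it is completed fails the run):
1. the thumb plate is pressed down until the nose is fully up (value of joint rocker above 0.27 rad and contact force between the fingers and anything else above 0.3 N and distance between the grasp point and thumb_plate_top below 0.06 m), for 0.05 s.
2. the long offcut lies home in the trough against the end stop, the nose still raised (x of long_offcut_center in the frame of trough_seat between -0.006 and 0.006 m and y of long_offcut_center in the frame of trough_seat between -0.007 and 0.006 m and z of long_offcut_center in the frame of trough_seat between -0.004 and 0.004 m and angle between the y axis of long_offcut_center and the y axis of trough_seat, either way round below 0.08 rad and value of joint rocker above 0.12 rad), for 0.2 s.
At the end, for the whole second after the job is handed in: The long offcut rests in the trough within 6 mm of home across and 7 mm along, its end at the end stop, flat on the floor to 4 mm and in line to 0.08 rad, and the nose is down with its pad on the offcut (rocker between -0.06 and 0.035 rad); the rocker is at rest (x of long_offcut_center in the frame of trough_seat between -0.006 and 0.006 m and y of long_offcut_center in the frame of trough_seat between -0.007 and 0.006 m and z of long_offcut_center in the frame of trough_seat between -0.004 and 0.004 m and angle between the y axis of long_offcut_center and the y axis of trough_seat, either way round below 0.08 rad and value of joint rocker between -0.06 and 0.035 rad and velocity of joint rocker between -0.02 and 0.02 rad/s); the robot touches nothing.
It fails at once if the shorter offcut is moved by more than 30 mm (distance of short_offcut from where it was at the start of the episode above 0.03 m).
It fails at once if the sanding block is moved by more than 30 mm (distance of rubbing_block from where it was at the start of the episode above 0.03 m).
It fails at once if the tape measure is moved by more than 30 mm (distance of tape from where it was at the start of the episode above 0.03 m).
It also fails if it takes over 56 s, if anything falls off the work surface, if the arm or the gripper's body presses on something with over 40 N, if the wrist force passes 120 N, or if a joint passes its speed limit or range.

## Working session

There is one attempt and no reset: what is moved stays moved. The work goes in short steps, Python scripts to look and compute and a shell command to move; the robot and the scene stay as the last step left them, time stands still between calls to the robot, and variables do not carry over. Pictures are saved under pics/ and viewed, at most 12 in all, crops included, and the job is handed in when it is done.

```bash
mkdir -p pics; python3 - <<'E'
from workcell import status, optics, env
import cv2,numpy as np
for n in ["scene","top"]:
    cv2.imwrite(f"pics/{n}0.png",optics.grab_frame(n)[:,:,::-1])
    c=optics.camera_info(n); print(n,np.round(c["mtx"],1).tolist(),np.round(c["world_to_cam"],3).tolist())
print(status.observe())
E
```

```text
scene [[399.2, 0.0, 259.3], [0.0, 399.2, 196.8], [0.0, 0.0, 1.0]] [[0.668, -0.745, -0.007, -362.845], [-0.554, -0.49, -0.673, 363.283], [0.498, 0.453, -0.74, 921.311], [0.0, 0.0, 0.0, 1.0]]
top [[378.8, 0.0, 254.2], [0.0, 378.8, 191.5], [0.0, 0.0, 1.0]] [[-0.004, -1.0, -0.002, 3.882], [-0.999, 0.004, -0.047, 549.475], [0.047, 0.002, -0.999, 893.793], [0.0, 0.0, 0.0, 1.0]]
{'t': 0.1, 'joint_pos': array([-1.22274554,  0.57644718,  0.02482007,  1.43781155, -0.01494728,
        1.12899254, -0.05647634]), 'dq': array([ 0.00058914, -0.0009522 , -0.00058515, -0.00164959, -0.00096695,
        0.00118513,  0.00018625]), 'effort': array([ 6.26697525e-03, -7.67299604e+01,  2.25810416e+00, -2.86606318e+01,
        1.59691949e-02,  8.50553974e-03,  3.85236683e-05]), 'position': array([282.3639395 , 612.70729517, 255.53322553]), 'tcp_rot': array([ 2.14201656e-01,  9.76789182e-01, -7.29812553e-04, -1.04854437e-04]), 'ft_force': array([-0.5972779 ,  0.42332332, -0.41260063]), 'ft_torque': array([-0.02501762, -0.04889718, -0.03695986]), 'finger_force': 0.0, 'width': 85.86686786724987}
```

View pics/top0.png

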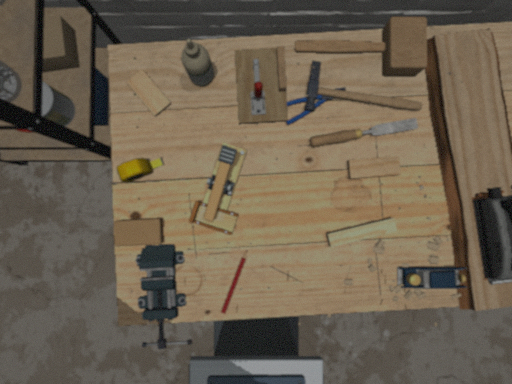

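View pics/scene0.png

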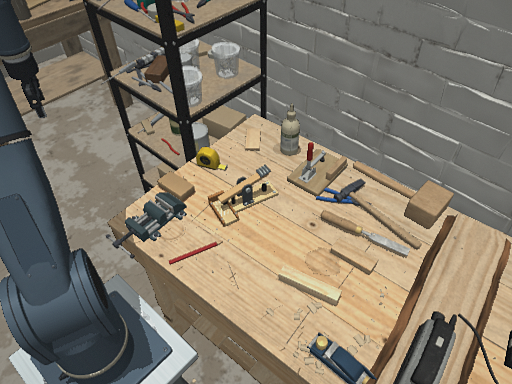

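The top view shows the fixture around (220,190): thumb plate about (228,155), trough about (215,220). The long offcut is at about (362,232), the short one at (373,167), the block at (137,232) and the tape at (140,168). Next I'll view enlarged crops.

```bash
python3 - <<'E'
import cv2,numpy as np
a=cv2.imread("pics/top0.png")
A=cv2.resize(a[138:242,180:260],None,fx=5,fy=5,interpolation=cv2.INTER_CUBIC)
B=cv2.resize(a[208:252,320:404],None,fx=4.6,fy=4.6,interpolation=cv2.INTER_CUBIC)
s=cv2.imread("pics/scene0.png")
S=cv2.resize(s[155:235,200:285],None,fx=4.6,fy=4.6,interpolation=cv2.INTER_CUBIC)
out=np.zeros((600,800,3),np.uint8)
out[:520,:400]=A; out[:B.shape[0],402:402+B.shape[1]]=B; out[210:210+S.shape[0],402:402+S.shape[1]]=S
cv2.imwrite("pics/z.png",out)
E
```

```text
(no output)
```

View pics/z.png

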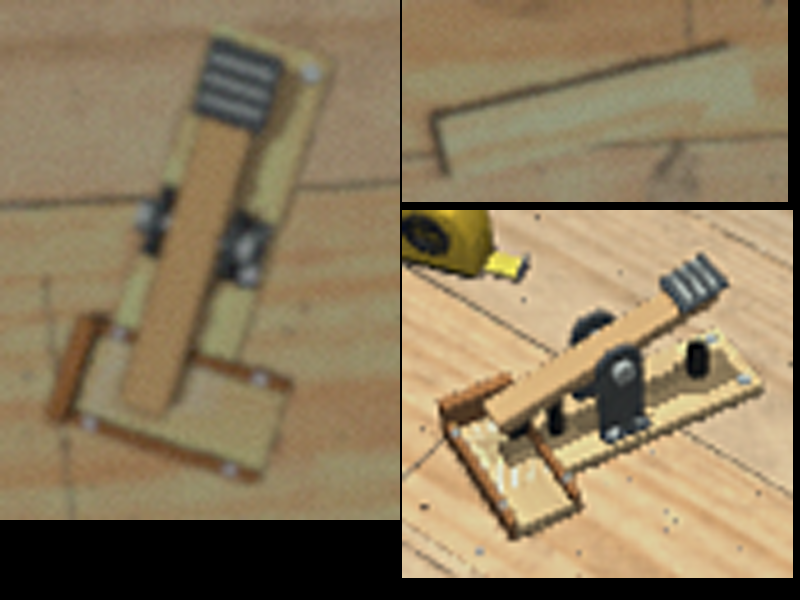

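The zoomed crops show the fixture clearly: plate centre at tile (238,85), tail corners at (213,30) and (332,65). The end stop is at left (95,318)-(52,415) and the trough mouth is at right. The rocker's nose is down.

```bash
cat > h.py <<'E'
import numpy as np,cv2
from workcell import status, optics, env
from scipy.spatial.transform import Rotation as R
def ray(info,uv,z):
    M=np.array(info["world_to_cam"]);K=np.array(info["mtx"])
    d=M[:3,:3].T@np.linalg.solve(K,[uv[0],uv[1],1]);c=-M[:3,:3].T@M[:3,3]
    return c+d*(z-c[2])/d[2]
def proj(info,p):
    M=np.array(info["world_to_cam"]);q=np.array(info["mtx"])@(M[:3,:3]@np.array(p)+M[:3,3]);return q[:2]/q[2]
def go(p,yaw=None):
    """shift in tool axes (cm) and turn (deg) to TCP p with tool y at yaw deg (mod 180)"""
    s=status.observe();r=R.from_quat(s["tcp_rot"]);y=r.as_matrix()[:,1];cur=np.degrees(np.arctan2(y[1],y[0]))
    t=0 if yaw is None else -((yaw-cur+90)%180-90)
    print("pos",s["position"].round(1),"yaw",cur.round(1),"shift cm",(r.inv().apply(np.array(p)-s["position"])/10).round(2),"turn",round(t,1))
E
python3 - <<'E'
from h import *
T=optics.camera_info("top")
f=lambda x,y,z:ray(T,(180+x/5,138+y/5),z).round(1)
for n,a in dict(plate=(238,85,106),nose=(148,408,51),tailL=(213,30,12),tailR=(332,65,12),bolt1=(147,215,70),bolt2=(247,262,70),stopo=(95,318,36),stopi=(52,417,36),mouthi=(290,383,20),moutho=(260,475,20)).items(): print(n,f(*a))
g=lambda x,y,z:ray(T,(320+(x-402)/4.6,208+y/4.6),z).round(1)
for a in [(445,118,32),(450,172,32),(735,45,32),(755,118,32)]: print(g(*a))
E
```

```text
plate [624.3  58.4 106. ]
nose [483.9 103.7  51. ]
tailL [664.6  77.3  12. ]
tailR [647.3  20.   12. ]
bolt1 [570.9 102.   70. ]
bolt2 [549.6  57.1  70. ]
stopo [525.4 130.3  36. ]
stopi [479.5 150.2  36. ]
mouthi [494.6  40.2  20. ]
moutho [451.2  54.5  20. ]
[ 449.5 -173.2   32. ]
[ 422.3 -175.3   32. ]
[ 485.8 -320.7   32. ]
[ 448.9 -330.    32. ]
```

```bash
python3 - <<'E'
from h import *
go((610,66,230),14)
E
```

```text
pos [282.4 612.7 255.5] yaw 65.3 shift cm [-52.63 -35.94   2.61] turn 51.3
```

```bash
python3 -m inch '[[0,-26,-18,1,25],[0,-52.6,-36,2.6,51],[0,-52.6,-36,2.6,51],[0,-52.6,-36,2.6,51],[0,-52.6,-36,2.6,51],[0,-52.6,-36,2.6,51],[0,-52.6,-36,2.6,51],[0,-52.6,-36,2.6,51],[0,-52.6,-36,2.6,51],[0,-52.6,-36,2.6,51]]'; python3 -m inch '[[0,0,0,0,0],[0,0,0,0,0]]'; python3 - <<'E'
from h import *
go((610,66,230),14)
i=optics.camera_info("wrist");cv2.imwrite("pics/w1.png",optics.grab_frame("wrist")[:,:,::-1])
print(status.observe()["t"])
np.savez("w1.npz",**{k:np.array(v) for k,v in i.items() if k in("mtx","world_to_cam")})
E
```

```text
t: 1.35
position: [603.6, 75.4, 230.5]
tcp_rot: [0.614, 0.79, -0.0, -0.0]
ft_force: [1.0, 1.1, -0.1]
width: 0.1
finger_force: 0.0
t: 1.6
position: [602.5, 77.3, 230.3]
tcp_rot: [0.614, 0.789, -0.0, -0.001]
ft_force: [-0.5, 0.6, 0.1]
width: 0.2
finger_force: 0.0
pos [602.5  77.3 230.3] yaw 14.2 shift cm [-1.28  0.45  0.03] turn 0.2
1.65
```

View pics/w1.png

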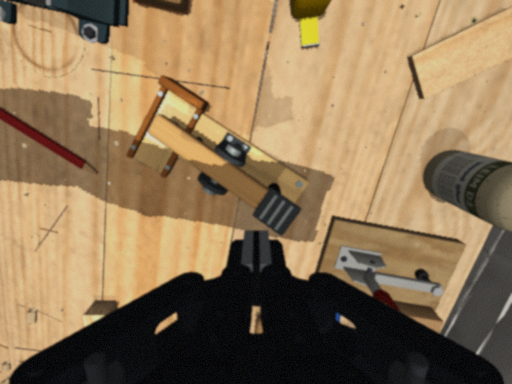

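The wrist view shows the plate centred at about (277,209), the end stop's top edge from (162,77) to (208,102), and the trough mouth wall ends at (131,156) and (168,176).

```bash
python3 - <<'E'
from h import *
i=dict(np.load("w1.npz"))
P={}
for n,a in dict(plate=(277,209,106),s1=(162,78,36),s2=(208,103,36),m1=(131,156,20),m2=(168,176,20),nose=(155,121,51)).items():
    P[n]=ray(i,a[:2],a[2]); print(n,P[n].round(1))
d=lambda a,b:(np.degrees(np.arctan2(*(P[b]-P[a])[1::-1])).round(1),np.linalg.norm(P[b]-P[a]).round(1))
print(d("s1","s2"),d("m1","m2"),d("nose","plate"))
go((622,59,130))
E
```

```text
plate [625.9  67.7 106. ]
s1 [482.9 153.8  36. ]
s2 [534.1 141.3  36. ]
m1 [455.   59.4  20. ]
m2 [501.3  46.1  20. ]
nose [486.9 110.9  51. ]
(np.float64(-13.7), np.float64(52.8)) (np.float64(-16.1), np.float64(48.2)) (np.float64(-17.3), np.float64(155.5))
pos [602.3  78.4 230.5] yaw 14.3 shift cm [-2.37  1.43 10.04] turn 0
```

```bash
python3 -m inch '[[0,-2.5,1.1,4,0],[0,-2.5,1.1,9,0],[0,-2.5,1.1,9,0],[0,-2.5,1.1,11,0],[0,-2.5,1.1,12.5,0],[0,-2.5,1.1,13.8,0],[0,-2.5,1.1,14.6,0],[0,-2.5,1.1,14.6,0]]'; python3 - <<'E'
from h import *
i=optics.camera_info("scene");a=optics.grab_frame("scene")[:,:,::-1]
cv2.imwrite("pics/s2.png",cv2.resize(a[130:250,190:310],None,fx=5,fy=5))
E
```

```text
t: 2.65
position: [620.4, 56.4, 86.8]
tcp_rot: [0.614, 0.79, 0.001, 0.0]
ft_force: [-2.5, 1.7, 17.9]
width: -0.1
finger_force: 9.3
```

View pics/s2.png

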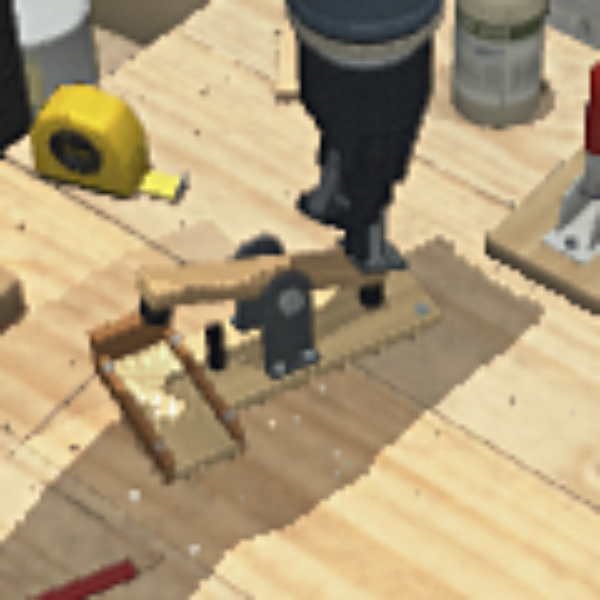

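The scene view shows the nose raised and the tail resting on its black stop, with 18 N at the fingers. Now the offcut.

```bash
python3 -m inch '[[0,0,0,0.1,0],[0,0,0,-4,0],[0,0,0,-10,0],[0,0,0,-13,0]]';  python3 - <<'E'
from h import *
go((540,-270,215),14)
E
```

```text
t: 3.2
position: [620.0, 55.4, 217.8]
tcp_rot: [0.614, 0.789, 0.001, 0.001]
ft_force: [1.0, 0.3, -0.6]
width: -0.0
finger_force: 0.0
pos [620.   55.4 217.8] yaw 14.3 shift cm [-29.57 -15.76   0.25] turn 0.3
```

```bash
python3 -m inch '[[8,-29.6,-15.8,0,0],[8,-29.6,-15.8,0,0],[8,-29.6,-15.8,0,0],[8,-29.6,-15.8,0,0],[8,-29.6,-15.8,0,0],[8,-29.6,-15.8,0,0],[8,-29.6,-15.8,0,0],[8,-29.6,-15.8,0,0]]';  python3 - <<'E'
from h import *
go((460,-284,120),14)
i=optics.camera_info("wrist");cv2.imwrite("pics/w3.png",optics.grab_frame("wrist")[:,:,::-1])
np.savez("w3.npz",**{k:np.array(v) for k,v in i.items() if k in("mtx","world_to_cam")})
E
```

```text
t: 4.2
position: [539.8, -268.7, 214.6]
tcp_rot: [0.613, 0.79, 0.0, -0.001]
ft_force: [1.2, 1.0, 0.5]
width: 79.8
finger_force: 0.0
pos [ 539.8 -268.7  214.6] yaw 14.3 shift cm [ 0.48 -8.1   9.46] turn 0.3
```

View pics/w3.png

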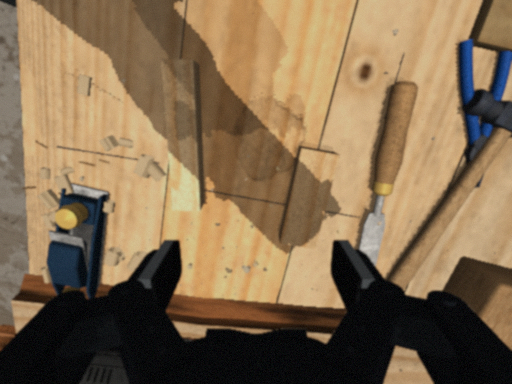

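The offcut's top face has its corners at about (163,62), (194,61), (203,206) and (172,210); its dark side face is on the right. The short offcut is at about (310,195).

```bash
python3 - <<'E'
from h import *
i=dict(np.load("w3.npz"))
c=np.array([ray(i,a,32) for a in [(163,62),(194,61),(203,207),(172,210)]]);print(c.round(1))
m=c.mean(0);e=c[:2].mean(0)-c[2:].mean(0);L=np.linalg.norm(e);d=e/L
print("centre",m.round(1),"len",L,"yaw",np.degrees(np.arctan2(d[1],d[0])),"w",np.linalg.norm(c[0]-c[1]))
g=m-35*d;print("grip",g)
go((g[0],g[1],36),np.degrees(np.arctan2(d[1],d[0]))-90)
print([ray(i,a,22).round(1) for a in [(300,147),(282,240)]])
E
```

```text
[[ 422.6 -177.5   32. ]
 [ 452.  -169.    32. ]
 [ 490.3 -317.2   32. ]
 [ 456.5 -329.7   32. ]]
centre [ 455.3 -248.4   32. ] len 154.50454118082834 yaw 103.51625536521486 w 30.61243735668536
grip [ 463.52438064 -282.39411148   32.        ]
pos [ 540.  -268.4  214.6] yaw 14.4 shift cm [ 0.52 -7.75 17.86] turn 0.9
[array([ 579.8, -224.8,   22. ]), array([ 592. , -339.7,   22. ])]
```

```bash
python3 -m inch '[[6.5,0.5,-7.8,4,1],[6.5,0.5,-7.8,9,1],[6.5,0.5,-7.8,13,1],[6.5,0.5,-7.8,16,1],[6.5,0.5,-7.8,18,1],[6.5,0.5,-7.8,18,1],[2.5,0.5,-7.8,18,1],[2.5,0.5,-7.8,18,1],[2.5,0.5,-7.8,18,1],[2.5,0.5,-7.8,18,1]]' 50; python3 -m inch '[[2.5,0,0,0,0],[2.5,0,0,0,0],[2.5,0,0,-5,0],[2.5,0,0,-8,0],[2.5,0,0,-8,0]]' 50; python3 - <<'E'
from h import *
s=status.observe();print(s["t"])
th=np.radians(-16.8);x=np.array([np.cos(th),np.sin(th)]);y=np.array([-x[1],x[0]])
m=np.array([477,50.5]);seat=m+15*y;print("seat",seat)
g=seat-35*y-66*y;print(g);go((*g,115),-16.8)
cv2.imwrite("pics/w4.png",optics.grab_frame("wrist")[:,:,::-1])
E
```

```text
t: 5.5
position: [463.4, -284.7, 36.1]
tcp_rot: [0.621, 0.784, 0.0, 0.001]
ft_force: [0.3, 1.2, 6.9]
width: 30.9
finger_force: 50.4
t: 6.12
position: [464.0, -285.3, 117.5]
tcp_rot: [0.621, 0.784, 0.001, 0.003]
ft_force: [-0.1, 0.4, -1.4]
width: 31.1
finger_force: 50.2
6.125
seat [481.33547695  64.85979246]
[452.14326546 -31.82947679]
pos [ 464.  -285.3  117.5] yaw 13.3 shift cm [24.95  4.66  0.19] turn 30.1
```

View pics/w4.png

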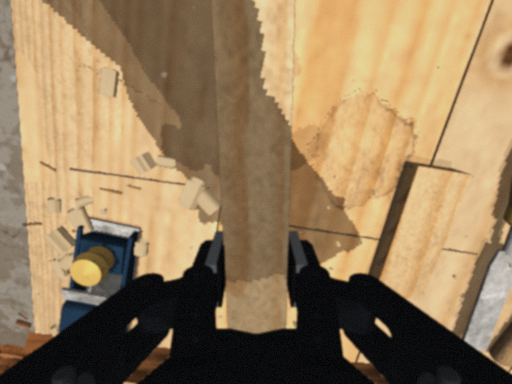

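The offcut is gripped and lifted, straight along the tool. Next I'll carry it to just short of the trough mouth.

```bash
python3 -m inch '[[2.5,5,1,0,6],[2.5,10,2,0,12],[2.5,15,3,0,18],[2.5,20,4,0,25],[2.5,23.5,4.6,0,30],[2.5,23.5,4.6,0,30],[2.5,23.5,4.6,0,30],[2.5,23.5,4.6,0,30]]'; python3 - <<'E'
from h import *
go((452.1,-31.8,60),-16.8)
i=optics.camera_info("wrist");cv2.imwrite("pics/w5.png",optics.grab_frame("wrist")[:,:,::-1])
np.savez("w5.npz",**{k:np.array(v) for k,v in i.items() if k in("mtx","world_to_cam")})
E
```

```text
t: 7.18
position: [453.4, -46.6, 114.7]
tcp_rot: [0.803, 0.596, -0.0, 0.0]
ft_force: [0.6, 0.2, -0.3]
width: 30.8
finger_force: 50.1
pos [453.4 -46.6 114.7] yaw -16.8 shift cm [ 1.38 -0.56  5.46] turn -0.0
```

View pics/w5.png

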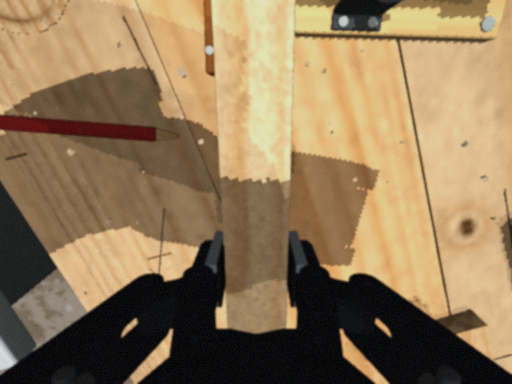

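The outer wall end shows at (205–216,73) and the base's near edge runs level at row 38, so the offcut is in line. Now I'll work out the lateral offset.

```bash
python3 - <<'E'
from h import *
i=dict(np.load("w5.npz"));s=status.observe();p=s["position"]
a,b=ray(i,(300,38.5),12),ray(i,(500,40),12);print("edge dir",np.degrees(np.arctan2(*(b-a)[1::-1])))
th=np.radians(-16.8);x=np.array([np.cos(th),np.sin(th)]);y=np.array([-x[1],x[0]])
for n,uv,z in [("outer",(205,74),20),("inner",(215,74),20),("edge",(400,39),12)]:
    q=ray(i,uv,z)[:2]-p[:2];print(n,"along x",(q@x).round(1),"along y",(q@y).round(1))
for u in [(215,5),(294,5),(223,180),(291,180)]: q=ray(i,u,p[2]-36+32)[:2]-p[:2];print("offcut",(q@x).round(1),(q@y).round(1))
E
```

```text
edge dir -17.13109758265657
outer along x -35.8 along y 97.8
inner along x -28.8 along y 97.8
edge along x 101.8 along y 121.6
offcut -15.4 113.1
offcut 14.4 113.2
offcut -14.7 44.9
offcut 15.9 44.9
```

```bash
python3 -m inch '[[2.5,1.2,-0.95,2,0],[2.5,1.2,-0.95,4,0],[2.5,1.2,-0.95,5,0],[2.5,1.2,-0.95,5.6,0],[2.5,1.2,-0.95,6.0,0],[2.5,1.2,-0.95,6.4,0],[2.5,1.2,-0.95,6.6,0],[2.5,1.2,-0.95,6.6,0]]'; python3 - <<'E'
from h import *
go((0,0,48))
E
```

```text
t: 8.22
position: [447.9, -31.1, 48.9]
tcp_rot: [0.803, 0.597, 0.0, 0.0]
ft_force: [-0.3, 0.2, -1.3]
width: 31.0
finger_force: 50.1
pos [447.9 -31.1  48.9] yaw -16.7 shift cm [ -9.92 -43.79   0.08] turn 0
```

```bash
python3 -m inch '[[2.5,1,0,0,0],[2.5,2,0,0,0],[2.5,3,0,0,0],[2.5,4,0,0,0],[2.5,5,0,0,0],[2.5,5.5,0,0,0],[2.5,5.8,0,0,0],[2.5,5.8,0,0,0]]'; python3 - <<'E'
from h import *
go((0,0,48))
print(status.observe()["ft_force"])
cv2.imwrite("pics/w6.png",optics.grab_frame("wrist")[:,:,::-1])
E
```

```text
t: 9.22
position: [464.9, 24.6, 48.9]
tcp_rot: [0.803, 0.597, 0.0, 0.0]
ft_force: [3.7, 1.4, -1.1]
width: 31.3
finger_force: 49.9
pos [464.9  24.6  48.9] yaw -16.7 shift cm [-15.75 -43.82   0.06] turn 0
[ 3.65152427  1.35907934 -1.1318259 ]
```

View pics/w6.png

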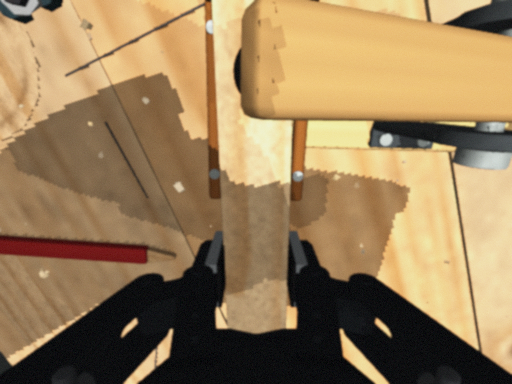

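The offcut is between the walls and under the raised nose, with a light rub on the left wall. I'll ease it 1 mm to the right and slide on to the stop.

```bash
python3 -m inch '[[2.5,0,0.1,0,0],[2.5,0.2,0.1,0,0],[2.5,0.4,0.1,0,0],[2.5,0.4,0.1,0,0]]';python3 -m inch '[[2.5,0.2,0,0,0],[2.5,0.3,0,0,0],[2.5,0.3,0,0,0]]'
```

```text
t: 9.78
position: [466.4, 27.9, 48.8]
tcp_rot: [0.802, 0.597, -0.0, -0.0]
ft_force: [0.2, -1.3, -0.7]
width: 30.8
finger_force: 50.1
t: 10.15
position: [466.1, 28.2, 48.7]
tcp_rot: [0.803, 0.595, -0.002, 0.001]
ft_force: [-3.6, -11.0, 1.1]
width: 31.1
finger_force: 50.4
```

```bash
python3 -m inch '[[2.5,0,0,0.1,0],[2.5,-0.15,0,0.1,0],[2.5,-0.15,0,0.1,0]]';python3 -m inch '[[5.5,0,0,0,0],[5.5,0,0,0,0],[5.5,0,0,0,0],[5.5,-0.5,0,-4,0],[5.5,-2,0,-9,0],[5.5,-2,0,-13,0],[5.5,-2,0,-13,0]]'; python3 - <<'E'
from h import *
i=optics.camera_info("wrist");cv2.imwrite("pics/w7.png",optics.grab_frame("wrist")[:,:,::-1])
np.savez("w7.npz",**{k:np.array(v) for k,v in i.items() if k in("mtx","world_to_cam")})
print(optics.camera_info("top")["mtx"][0][0]);cv2.imwrite("pics/t7.png",optics.grab_frame("top")[:,:,::-1])
E
```

```text
t: 10.52
position: [466.3, 28.0, 48.0]
tcp_rot: [0.803, 0.596, -0.001, 0.0]
ft_force: [-2.4, -7.1, 4.8]
width: 31.1
finger_force: 50.7
t: 11.4
position: [462.8, 10.3, 180.3]
tcp_rot: [0.802, 0.597, 0.002, 0.001]
ft_force: [0.4, 0.9, -0.5]
width: 55.1
finger_force: 0.0
378.757114847854
```

View pics/w7.png

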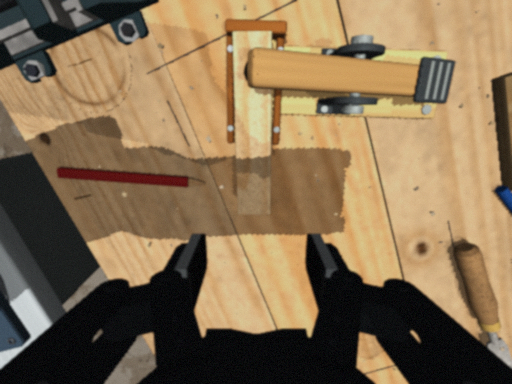

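The offcut lies in the trough with its end against the stop at (255,31). The nose is above it, its top around (261,68).

```bash
python3 - <<'E'
from h import *
i=dict(np.load("w7.npz"))
x=np.array([np.cos(np.radians(-16.8)),np.sin(np.radians(-16.8))]);y=np.array([-x[1],x[0]])
n=ray(i,(250,67),103);q=ray(i,(260,68),103);print(n,q)
seat=np.array([466.2,28])+35*y; pred=seat+45*y+x*5; print("predicted press pt",pred)
go((*pred,140))
E
```

```text
[488.53220881 107.68349163 103.        ] [494.52739523 105.27630711 103.        ]
predicted press pt [494.10914124 103.14040082]
pos [461.3  10.8 177.8] yaw -16.7 shift cm [9.78 0.49 3.79] turn 0
```

```bash
python3 -m inch '[[0,4,0.2,0,0],[0,9.8,0.5,0,0],[0,9.8,0.5,0,0],[0,9.8,0.5,0,0],[0,9.8,0.5,3,0],[0,9.8,0.5,5,0],[0,9.8,0.5,6,0],[0,9.8,0.5,6.8,0],[0,9.8,0.5,7.2,0],[0,9.8,0.5,7.2,0]]' 20; python3 - <<'E'
from h import *
go((0,0,101))
E
```

```text
t: 12.75
position: [494.6, 102.5, 105.9]
tcp_rot: [0.803, 0.597, 0.0, 0.0]
ft_force: [-0.5, -0.1, -0.8]
width: -0.3
finger_force: 0.0
pos [494.6 102.5 105.9] yaw -16.7 shift cm [-24.07 -44.41   0.47] turn 0
```

```bash
python3 -m inch '[[0,0,0,0.2,0],[0,0,0,0.4,0],[0,0,0,0.5,0],[0,0,0,0.5,0]]'; python3 -m inch '[[0,0,0,0.2,0],[0,0,0,0.3,0],[0,0,0,0.3,0]]'
```

```text
t: 13.25
position: [494.6, 102.8, 101.6]
tcp_rot: [0.803, 0.597, 0.0, -0.0]
ft_force: [-3.1, -0.3, 13.4]
width: 0.0
finger_force: 6.5
t: 13.62
position: [494.6, 102.7, 100.9]
tcp_rot: [0.803, 0.596, 0.002, -0.001]
ft_force: [-13.5, -0.5, 52.8]
width: 0.0
finger_force: 26.1
```

The pad bears firmly. Now I'll let go and check.

```bash
python3 -m inch '[[0,0,0,-0.3,0],[0,0,0,-1.5,0],[0,0,0,-5,0],[0,0,0,-10,0],[0,-8,0,-11,0],[0,-10,0,-11,0],[0,-10,0,-11,0],[0,-10,0,-11,0]]'; python3 - <<'E'
from h import *
i=optics.camera_info("wrist");a=optics.grab_frame("wrist")[:,:,::-1]
b=cv2.resize(optics.grab_frame("scene")[:,:,::-1][150:240,195:285],(384,384),interpolation=cv2.INTER_CUBIC)
cv2.imwrite("pics/w8.png",cv2.resize(np.hstack([a,b]),(800,343)))
E
```

```text
t: 14.62
position: [465.9, 7.4, 208.0]
tcp_rot: [0.802, 0.597, 0.0, -0.0]
ft_force: [-0.3, -0.1, -0.1]
width: 0.2
finger_force: 0.0
```

View pics/w8.png

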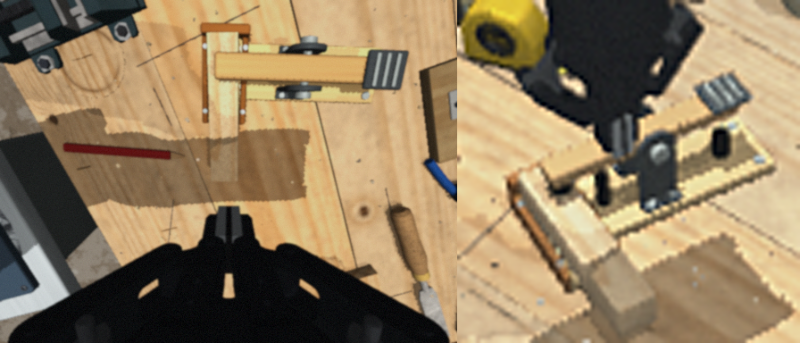

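The offcut is home against the stop with the rocker level and its pad on it, and the robot is clear of everything.

```bash
python3 -c "
from workcell import env
print(env.job_done())"
```

```text
the job is handed in; nothing more can be done
None
```

I've handed in the job: the long offcut is in the trough against the end stop, the nose pad is pressed down on it, and the gripper is clear. The last pictures agree, but the hand-in returned no verdict.

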